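# Change the test bench over from the red supply to the blue one

### The job

Change the bench over from the red supply to the blue one: first switch the red-capped locking toggle off (towards the white dot), and only then switch the blue-capped one on (towards the green dot), never having both on. Each bat is locked: pull it outward along its own length, flip it over while it is out, and let it spring fully back in, so that it is locked again. Do not force the locks, and leave the other things on the bench where they lie.

Things in the scene. Friction and masses are not known exactly. Their poses are not given: they have to be found in the camera images.
- red_box: grey switch box of the red supply, 116 x 80 mm, 52 mm high, fixed, in the left or right place; one locking toggle with a red cap amid its top; two red terminal posts stick out 14 mm at the far side. Origin: centre of the underside, z up. +x: the ON side (green dot, away from the robot, yaw within 0.4 rad); -x: the OFF side (white dot).
- red_pivot (a point): pivot of the red bat, 56 mm above the box's origin; axes as the box's. The bat swings about the y axis, in the x-z plane. The steel lock cheeks round it reach 25 mm above it and 11 mm to either side in y.
- red_cap (a point): centre of the red cap, a round grip 18 mm in diameter and 30 mm long on the end of the bat; z points outward along the bat, y is parallel to the box's y axis. It is 57 mm from the pivot with the bat in, 69 mm at full pull. Below the cap the thin shaft (9 mm) is bare.
- red_swing (a joint): swing of the red bat (rad): 0 = OFF, leaning 0.42 rad from vertical to the box's -x side; 0.42 = upright; 0.84 = ON, leaning 0.42 rad to +x. Starts at ON, within 0.05 of the end. Free play of about 0.06 rad at each end; slight friction (0.03 N m), no spring in the swing.
- red_bat (a joint): how far the red bat is pulled out along its own axis (m): 0 = in, 0.012 = stop. A spring draws it in (3.6 N at 0, 7.2 N at the stop). Its cross pin is trapped by the cheeks at OFF and ON and passes over them only while pulled out 0.008 or more (0.010 is a good pull). Let go between the two, it rests on the cheeks, still out.
- blue_box: grey switch box of the blue supply, 116 x 80 mm, 52 mm high, fixed, in the left or right place; one locking toggle with a blue cap amid its top; two blue terminal posts stick out 14 mm at the far side. Origin: centre of the underside, z up. +x: the ON side (green dot, away from the robot, yaw within 0.4 rad); -x: the OFF side (white dot).
- blue_pivot (a point): pivot of the blue bat, 56 mm above the box's origin; axes as the box's. The bat swings about the y axis, in the x-z plane. The steel lock cheeks round it reach 25 mm above it and 11 mm to either side in y.
- blue_cap (a point): centre of the blue cap, a round grip 18 mm in diameter and 30 mm long on the end of the bat; z points outward along the bat, y is parallel to the box's y axis. It is 57 mm from the pivot with the bat in, 69 mm at full pull. Below the cap the thin shaft (9 mm) is bare.
- blue_swing (a joint): swing of the blue bat (rad): 0 = OFF, leaning 0.42 rad from vertical to the box's -x side; 0.42 = upright; 0.84 = ON, leaning 0.42 rad to +x. Starts at OFF, within 0.05 of the end. Free play of about 0.06 rad at each end; slight friction (0.03 N m), no spring in the swing.
- blue_bat (a joint): how far the blue bat is pulled out along its own axis (m): 0 = in, 0.012 = stop. A spring draws it in (3.6 N at 0, 7.2 N at the stop). Its cross pin is trapped by the cheeks at OFF and ON and passes over them only while pulled out 0.008 or more (0.010 is a good pull). Let go between the two, it rests on the cheeks, still out.
- coil: bystander: wire spool with green winding, 58 x 38 x 29 mm, lying to the right of the boxes; origin under its centre
- shunt: bystander: gold finned power resistor, 56 x 28 x 12 mm, between the two boxes; origin under its centre
- driver: bystander: small orange screwdriver, 121 x 16 x 15 mm, to the left of the boxes; origin under its centre
There are look-alikes about, which are no part of the job. Leave any black or yellow look-alike of the blue_box alone.

How it is judged (in metres and radians):
On the way, in this order (a step that is already met when the one before it is completed fails the run):
1. the red bat is pulled out while still on (value of joint red_bat above 0.006 m and value of joint red_swing above 0.6 rad).
2. the red bat is off and has sprung back in, locked (value of joint red_swing below 0.12 rad and value of joint red_bat below 0.0025 m), for 0.1 s.
3. the blue bat is pulled out while still off (all of step 2 and value of joint blue_bat above 0.006 m and value of joint blue_swing below 0.24 rad).
4. the blue bat is on and has sprung back in, locked (all of step 2 and value of joint blue_swing above 0.72 rad and value of joint blue_bat below 0.0025 m), for 0.1 s.
At the end, for the whole second after the job is handed in: the red bat is off (swing below 0.12 rad) and in (pulled out less than 2.5 mm), the blue bat is on (swing above 0.72 rad) and in (less than 2.5 mm), both at rest and released (all of step 4 and velocity of joint red_swing between -0.1 and 0.1 rad/s and velocity of joint blue_swing between -0.1 and 0.1 rad/s); the robot touches nothing.
It fails at once if both supplies are on together (value of joint each of red_swing, blue_swing above 0.42 rad).
It fails at once if the red bat is forced through its lock without being pulled out (value of joint red_swing between 0.22 and 0.62 rad and value of joint red_bat below 0.004 m).
It fails at once if the blue bat is forced through its lock without being pulled out (value of joint blue_swing between 0.22 and 0.62 rad and value of joint blue_bat below 0.004 m).
It fails at once if a bystander (spool, resistor, screwdriver) is moved by more than 20 mm (distance of any of coil, shunt, driver from where it was at the start of the episode above 0.02 m).
It also fails if it takes over 56 s, if anything falls off the work surface, if the arm or the gripper's body presses on something with over 40 N, if the wrist force passes 120 N, or if a joint passes its speed limit or range.

### The arm

A 7-joint arm with a two-finger parallel gripper is mounted at the origin on a cart in front of the work surface, level with it; the furniture and walls round the work are solid. World frame = base frame: x ahead of the robot, y to its left, z up, the work surface at z = 0. Lengths are in mm, angles in rad, forces in N, time in s.
With the tool pointing down it reaches from about 400 to 875 mm from the base axis. Payload 4.4 kg.
Tool frame: the origin (TCP) lies at the very end of the fingers, on their centre line; the grasp point (between the pads) lies 19 mm behind it; z points along the fingers, y is the line along which they close (so a half turn about z gives the same grasp; the last joint's range is limited). The gripper opens to 85 mm and grips with 20 to 120 N. Pads are 22 mm wide; open, the fingers measure 114 mm over their backs; the gripper's body (76 mm by 85 mm) begins 54 mm behind the grasp point. The pads swing forward as they close: fully open they stand 13 mm farther back than shut.
Start: joints at [-1.309, 0.628, 0.038, 1.517, -0.027, 0.996, -0.02], TCP at [209.251, 615.412, 231.313] pointing down, gripper open.
Joint ranges: [-3.06, 3.06], [-0.37, 2.12], [-1.25, 1.32], [0.18, 2.47], [-1.1, 4.24], [0.23, 1.98], [-2.94, 2.94]. Speed limits (rad/s): [2.57, 2.57, 3.14, 3.14, 3.14, 3.14, 3.14].

### API

Orientations are given as [roll, pitch, yaw] about the fixed x, y, z axes, in that order (R = Rz(yaw) Ry(pitch) Rx(roll)).
In Python, from cell import read_state, get_image, camera_params, finish_job gives the robot as it stands.
- The arm moves only by the tool arm_command, never from a script. Its argument "deltas" is a list of rows, each an object of numbers: "dx", "dy", "dz": the shift along the world's x, y, z in m; "yaw": the turn about the world's z in degrees; "jaw": the opening, from 0 (shut) to 1 (fully open). A call has 1 to 20 rows; each row is the pose to reach, as a shift and turn from the pose commanded when the call began; what a row does not reach only later rows make up. A row lasts 1/10 s, in which the tool goes at most 50 mm and 8.59 degrees, less where a joint would pass 70% of its speed; a pose out of reach is approached as far as the arm can. A call with a gripper value outside its range is refused whole. The fingers move at their own pace and stop on an object; the grip force is fixed at half the most. Time passes only in rows, so rows that repeat a pose let the fingers close. It gives the time, the measured TCP pose, the force, the opening and the grip force at its end, in the units of the state.
- read_state(): the state, without advancing time (a new reading comes with each control period).
- get_image(name): name is "scene" or "top"; returns (picture, depth): 480x640x3 uint8, red, green, blue; 480x640 float32, mm along the optical axis (not along the pixel's ray), 0 where there is no reading.
- camera_params(name): a dict with "camera_matrix" (3x3 intrinsics, pixels), "extrinsics" (4x4, takes a point from camera to world coordinates). Camera axes: x right, y down, z forward; pixel columns grow to the right and rows downward; lengths in mm; the calibration is good to about 2 mm. A picture is of the moment at which its call begins. camera_params takes no time and is no camera call.
- finish_job(): hands the job in; it is judged then, once.
The state is a dict: "clock": time; "qpos": joint angles; "qd": joint speeds; "tau": joint torques, N m; "eef_pos": TCP position; "tool_rot": TCP orientation; "force": force on the tool from outside, world axes, zero at the start; "torque": the same for the moment, N m; "width": finger opening in mm; "gripper_force": force on a finger pad.
Only numpy, scipy, OpenCV 4.12 (cv2) and the standard library are available. Lean on these libraries where they do the work, as an engineer would, in place of code of your own. Each camera call takes 0.05 s, during which the arm holds its last target. There are 200 camera calls.

## Working session

There is one attempt and no reset: what is moved stays moved. The work goes in short steps, Python scripts to look and compute and a tool call to move; the robot and the scene stay as the last step left them, time stands still between calls to the robot, and variables do not carry over. Pictures are saved under pics/ and viewed, at most 10 in all, crops included, and the job is handed in when it is done.

Besides the shell and the picture viewer there is one more tool, called after ">>>" as name(argument=value, ...), one argument or row to a line, values as JSON. arm_command: Moves the arm, as the interface text tells. Its arguments: {"type":"object","properties":{"deltas":{"type":"array"}},"required":["deltas"]}

```bash
ls; mkdir -p pics; python3 - <<'E'
from cell import *
import cv2,numpy as np
s=read_state();print({k:np.round(v,3) for k,v in s.items()})
for n in("scene","top"):
    im,d=get_image(n);cv2.imwrite(f"pics/{n}0.png",im[:,:,::-1]);np.savez(f"{n}0.npz",im=im,d=d)
    p=camera_params(n);print(n,np.round(p["camera_matrix"],1).tolist(),np.round(p["extrinsics"],3).tolist())
E
```

```text
pics
{'clock': np.float64(0.0), 'qpos': array([-1.309,  0.629,  0.038,  1.518, -0.027,  0.996, -0.02 ]), 'qd': array([ 0.003,  0.001, -0.   ,  0.   , -0.   ,  0.001, -0.   ]), 'tau': array([-1.0000e-03, -5.6340e+01,  1.2260e+00, -1.9344e+01,  1.1000e-02,
        1.1000e-02, -0.0000e+00]), 'eef_pos': array([209.051, 614.821, 230.407]), 'tool_rot': array([-3.14 ,  0.   ,  2.814]), 'force': array([ 0.655, -0.111, -0.38 ]), 'torque': array([ 0.031,  0.047, -0.019]), 'gripper_force': np.float64(0.0), 'width': np.float64(85.524)}
scene [[616.6, 0.0, 318.7], [0.0, 616.6, 233.0], [0.0, 0.0, 1.0]] [[0.53, -0.574, 0.624, -244.367], [-0.848, -0.363, 0.385, -443.513], [0.006, -0.734, -0.68, 895.727], [0.0, 0.0, 0.0, 1.0]]
top [[573.0, 0.0, 307.8], [0.0, 573.0, 236.6], [0.0, 0.0, 1.0]] [[0.016, -0.988, 0.154, 270.09], [-1.0, -0.018, -0.012, 26.596], [0.014, -0.154, -0.988, 1243.01], [0.0, 0.0, 0.0, 1.0]]
```

View pics/top0.png

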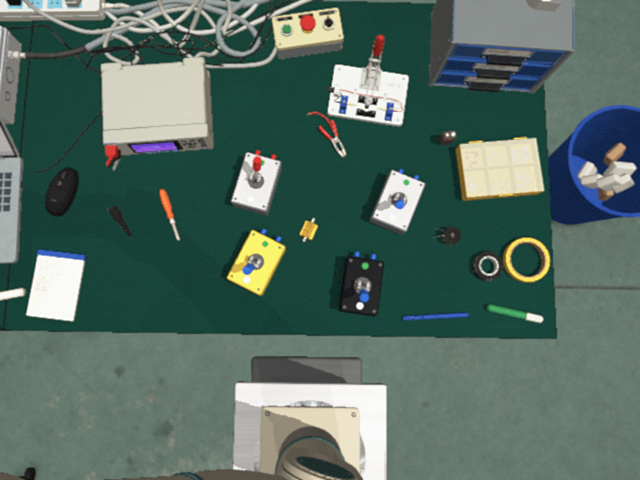

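View pics/scene0.png

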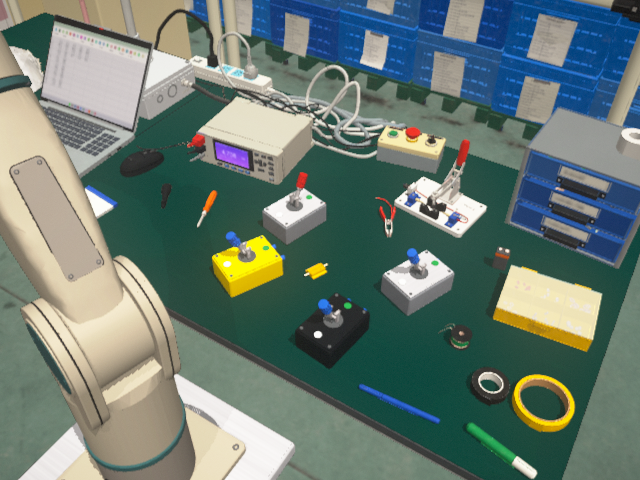

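The top view shows the grey boxes: red at about (257,180), with its bat leaning away (on), and blue at about (398,200), with its bat leaning toward the robot (off). The look-alikes are yellow at (255,262) and black at (362,285). The shunt is at (310,230), the coil at (449,235) and the driver at (170,213). The scene view agrees.

```bash
cat > meas.py <<'E'
import numpy as np,cv2
from cell import camera_params
def cloud(n,d):
    p=camera_params(n);K=p["camera_matrix"];E=np.array(p["extrinsics"])
    v,u=np.mgrid[:480,:640];d=d.astype(float)
    P=np.stack([(u-K[0][2])/K[0][0]*d,(v-K[1][2])/K[1][1]*d,d],-1)
    return P@E[:3,:3].T+E[:3,3]
def ray_plane(n,uv,z):
    p=camera_params(n);K=np.array(p["camera_matrix"]);E=np.array(p["extrinsics"])
    r=E[:3,:3]@np.linalg.inv(K)@np.array([uv[0],uv[1],1.]);o=E[:3,3]
    return o+r*(z-o[2])/r[2]
ROI={"top":{"red":(225,140,290,220),"blue":(365,160,430,238)},"scene":{"red":(255,165,335,245),"blue":(375,240,460,315)}}
def report(n,im,d,which=("red","blue")):
    W=cloud(n,d);h=cv2.cvtColor(im,cv2.COLOR_RGB2HSV).astype(int);H,S,V=h[...,0],h[...,1],h[...,2]
    for b in which:
        x0,y0,x1,y1=ROI[n][b];m=np.zeros((480,640),bool);m[y0:y1,x0:x1]=1
        top=m&(W[...,2]>44)&(W[...,2]<60)&(d>0)
        q=W[top][:,:2].astype(np.float32);r=cv2.minAreaRect(q)
        print(n,b,"top rect",np.round(r[0],1),np.round(r[1],1),round(r[2],1),"z med",np.median(W[top][:,2]).round(1))
        # image-only: grey top face, rays onto z=52
        g=(m&(((S<60)&(V>130))|top)).astype(np.uint8)
        g=cv2.morphologyEx(g,cv2.MORPH_CLOSE,np.ones((9,9)));c=max(cv2.findContours(g,0,2)[0],key=cv2.contourArea)
        w=np.array([ray_plane(n,p[0],52)[:2] for p in c],np.float32);r=cv2.minAreaRect(w)
        print("   img rect",np.round(r[0],1),np.round(r[1],1),round(r[2],1))
        gm=m&(H>40)&(H<85)&(S>90)&(V>60)&(W[...,2]>40)
        if gm.sum(): 
            vv,uu=np.nonzero(gm);print("   green dot",gm.sum(),ray_plane(n,(uu.mean(),vv.mean()),52).round(1))
        cm=(((H<8)|(H>172))if b=="red" else((H>100)&(H<125)))&(S>130)&m
        k=cm&(W[...,2]>78)
        P=W[k];vv,uu=np.nonzero(k)
        print("   cap n",k.sum(),"mean",P.mean(0).round(1),"min",P.min(0).round(1),"max",P.max(0).round(1),"px",uu.mean().round(1),vv.mean().round(1),uu.min(),uu.max(),vv.min(),vv.max())
E
python3 - <<'E'
from meas import *
for n in("top","scene"):
    z=np.load(n+"0.npz");report(n,z["im"],z["d"])
# table heights check
z=np.load("top0.npz");W=cloud("top",z["d"]);print(W[300,200],W[220,330])
from meas import *
a=cv2.resize(z["im"][135:245,220:440],None,fx=3.5,fy=3.5,interpolation=cv2.INTER_CUBIC);cv2.imwrite("pics/crop1.png",a[:,:,::-1])
E
```

```text
top red top rect [574.6 126. ] [ 80.9 116.8] 75.2 z med 51.3
   img rect [572.8 125.6] [ 79.8 115.8] 75.3
   green dot 24 [571.1  94.1  52. ]
   cap n 86 mean [593.9 119.2 116.8] min [583.5 112.3  99.7] max [606.9 127.3 129. ] px 256.7 163.4 253 260 157 170
top blue top rect [ 538.9 -178.9] [ 79.7 116.8] 68.1 z med 51.0
   img rect [ 537.7 -178. ] [ 79.6 116.5] 68.1
   green dot 26 [ 563.9 -195.9   52. ]
   cap n 63 mean [ 515.6 -168.9  120.6] min [ 506.  -177.8  102.5] max [ 528.4 -160.4  127. ] px 399.2 203.5 395 403 199 208
scene red top rect [586. 142.] [270.  148.7] 36.3 z med 51.5
   img rect [568.8 120.2] [ 90.  122.2] 75.9
   green dot 32 [604.1 110.1  52. ]
   cap n 122 mean [591.2 115.5 113.1] min [582.  107.7  97.7] max [607.8 127.9 127.6] px 301.1 180.1 296 306 173 187
scene blue top rect [ 535.1 -182.5] [ 80.9 117.4] 67.5 z med 51.8
   img rect [ 532.6 -184.4] [ 84.2 121.8] 68.0
   green dot 36 [ 558.7 -200.7   52. ]
   cap n 125 mean [ 505.2 -177.4  122.3] min [-244.4 -443.5   97.6] max [ 522.8 -162.7  895.7] px 412.5 255.7 407 418 249 263
[321.64030908 242.28967276  -3.24802599] [502.1360835  -36.56193805  -1.46367457]
```

View pics/crop1.png

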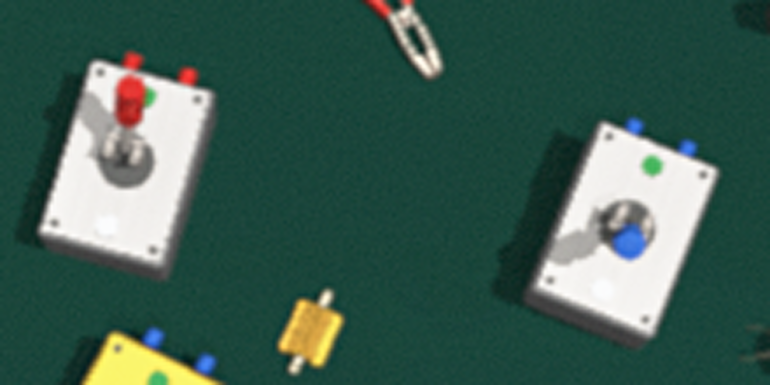

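The crop confirms both bat states. Green dots are on the far sides: red box about (150,97) in the crop, blue about (652,165). Red box: centre about (572,124), yaw −14.8°, cap about (594.5,119,109). Blue box: centre about (537,−180), yaw −22°. Sizes measure 80×117 at z≈51, which matches the spec. I'm moving above the red cap now.

>>> arm_command(
  deltas=[
    {"dx": 0.385, "dy": -0.496, "dz": -0.03, "yaw": 4, "jaw": 0.6},
    {"dx": 0.385, "dy": -0.496, "dz": -0.03, "yaw": 4, "jaw": 0.6},
    {"dx": 0.385, "dy": -0.496, "dz": -0.03, "yaw": 4, "jaw": 0.6},
    {"dx": 0.385, "dy": -0.496, "dz": -0.03, "yaw": 4, "jaw": 0.6},
    {"dx": 0.385, "dy": -0.496, "dz": -0.03, "yaw": 4, "jaw": 0.6},
    {"dx": 0.385, "dy": -0.496, "dz": -0.03, "yaw": 4, "jaw": 0.6},
    {"dx": 0.385, "dy": -0.496, "dz": -0.03, "yaw": 4, "jaw": 0.6},
    {"dx": 0.385, "dy": -0.496, "dz": -0.03, "yaw": 4, "jaw": 0.6},
    {"dx": 0.385, "dy": -0.496, "dz": -0.03, "yaw": 4, "jaw": 0.6},
    {"dx": 0.385, "dy": -0.496, "dz": -0.03, "yaw": 4, "jaw": 0.6},
    {"dx": 0.385, "dy": -0.496, "dz": -0.03, "yaw": 4, "jaw": 0.6},
    {"dx": 0.385, "dy": -0.496, "dz": -0.03, "yaw": 4, "jaw": 0.6},
    {"dx": 0.385, "dy": -0.496, "dz": -0.03, "yaw": 4, "jaw": 0.6},
    {"dx": 0.385, "dy": -0.496, "dz": -0.03, "yaw": 4, "jaw": 0.6},
    {"dx": 0.385, "dy": -0.496, "dz": -0.03, "yaw": 4, "jaw": 0.6},
    {"dx": 0.385, "dy": -0.496, "dz": -0.03, "yaw": 4, "jaw": 0.6},
    {"dx": 0.385, "dy": -0.496, "dz": -0.03, "yaw": 4, "jaw": 0.6},
    {"dx": 0.385, "dy": -0.496, "dz": -0.03, "yaw": 4, "jaw": 0.6},
  ],
)

```text
clock: 1.9
eef_pos: [593.7, 120.8, 201.5]
tool_rot: [3.141, -0.0, 2.886]
force: [0.5, -0.3, -0.0]
width: 51.2
gripper_force: 0.0
```

```bash
python3 - <<'E'
from meas import *
from cell import *
s=read_state();print(s["eef_pos"].round(1) if hasattr(s["eef_pos"],"round") else s["eef_pos"])
out=[]
for n,(x,y) in (("scene",(301,170)),("top",(257,165))):
    im,d=get_image(n);np.savez(n+"1.npz",im=im,d=d)
    x0,y0=x-50,y-75
    p=camera_params(n);K=np.array(p["camera_matrix"]);E=np.linalg.inv(np.array(p["extrinsics"]))
    im=im.copy()
    for P,c in ((np.array([*s["eef_pos"],1.]),(0,255,0)),(np.array([594.5,119,109,1.]),(255,255,0)),(np.array([572,124,52,1.]),(255,0,255))):
        q=K@(E@P)[:3];q=q[:2]/q[2];print(n,q.round(1));cv2.circle(im,tuple(int(round(v)) for v in q),1,c,-1)
    out.append(cv2.resize(im[y0:y0+150,x0:x0+100],None,fx=4,fy=4,interpolation=cv2.INTER_CUBIC))
cv2.imwrite("pics/pair1.png",np.hstack(out)[:,:,::-1])
E
```

```text
[593.7 120.8 201.5]
scene [299. 143.]
scene [300.6 180.3]
scene [293.2 206.5]
top [252.6 150.9]
top [257.1 164.2]
top [256.4 181.8]
```

View pics/pair1.png

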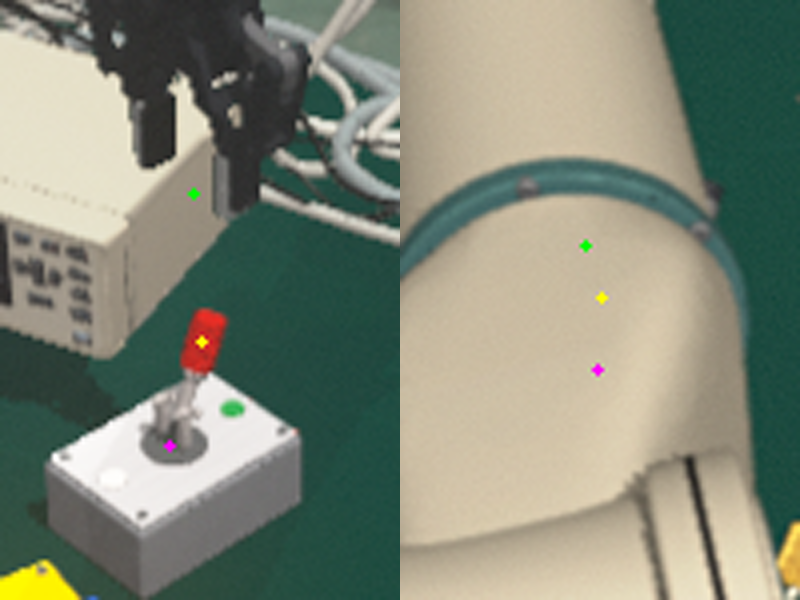

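The scene camera agrees with the robot: the projected TCP at (194,193) lies midway between the fingertips at (153,165) and (233,215). The estimated cap centre at (202,342) sits on the red cap. Next is the descent.

>>> arm_command(
  deltas=[
    {"dx": 0.001, "dy": -0.002, "dz": -0.02, "jaw": 0.6},
    {"dx": 0.001, "dy": -0.002, "dz": -0.04, "jaw": 0.6},
    {"dx": 0.001, "dy": -0.002, "dz": -0.06, "jaw": 0.6},
    {"dx": 0.001, "dy": -0.002, "dz": -0.08, "jaw": 0.6},
    {"dx": 0.001, "dy": -0.002, "dz": -0.1, "jaw": 0.6},
    {"dx": 0.001, "dy": -0.002, "dz": -0.109, "jaw": 0.6},
    {"dx": 0.001, "dy": -0.002, "dz": -0.109, "jaw": 0.6},
    {"dx": 0.001, "dy": -0.002, "dz": -0.109, "jaw": 0.45},
    {"dx": 0.001, "dy": -0.002, "dz": -0.109, "jaw": 0.45},
  ],
)

```text
invalid input at $.deltas[0]: expected keys dx, dy, dz, yaw, jaw
```

>>> arm_command(
  deltas=[
    {"dx": 0.001, "dy": -0.002, "dz": -0.02, "yaw": 0, "jaw": 0.6},
    {"dx": 0.001, "dy": -0.002, "dz": -0.04, "yaw": 0, "jaw": 0.6},
    {"dx": 0.001, "dy": -0.002, "dz": -0.06, "yaw": 0, "jaw": 0.6},
    {"dx": 0.001, "dy": -0.002, "dz": -0.08, "yaw": 0, "jaw": 0.6},
    {"dx": 0.001, "dy": -0.002, "dz": -0.1, "yaw": 0, "jaw": 0.6},
    {"dx": 0.001, "dy": -0.002, "dz": -0.109, "yaw": 0, "jaw": 0.6},
    {"dx": 0.001, "dy": -0.002, "dz": -0.109, "yaw": 0, "jaw": 0.6},
    {"dx": 0.001, "dy": -0.002, "dz": -0.109, "yaw": 0, "jaw": 0.4},
    {"dx": 0.001, "dy": -0.002, "dz": -0.109, "yaw": 0, "jaw": 0.4},
  ],
)

```text
clock: 2.9
eef_pos: [596.1, 117.6, 93.4]
tool_rot: [3.141, 0.002, 2.884]
force: [0.3, 0.8, -0.3]
width: 34.3
gripper_force: 0.0
```

```bash
python3 - <<'E'
from meas import *
from cell import *
im,d=get_image("scene");s=read_state();print(s["eef_pos"],s["force"],s["clock"])
cv2.imwrite("pics/s2.png",cv2.resize(im[120:240,240:360],None,fx=5,fy=5,interpolation=cv2.INTER_CUBIC)[:,:,::-1])
E
```

```text
[596.05654562 117.58518902  93.44002907] [-0.13186248  0.07376985 -0.38644481] 2.95
```

View pics/s2.png

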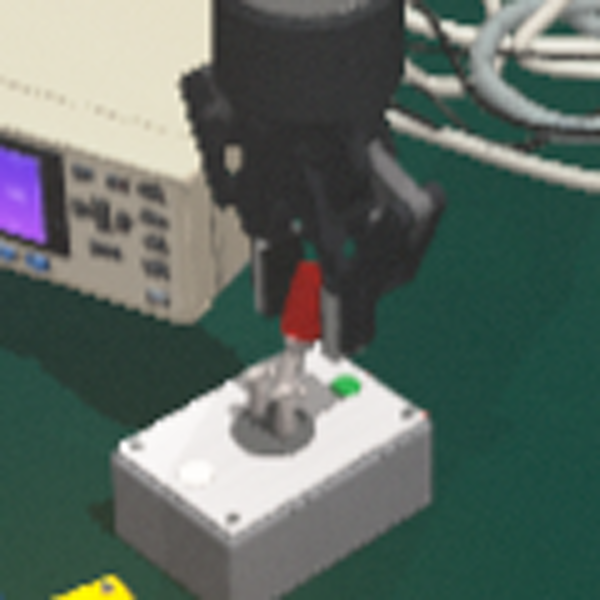

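The cap at about (303,302) sits centred between the pads at (263,310) and (335,355). I'll close on it.

>>> arm_command(
  deltas=[
    {"dx": -0.001, "dy": 0.001, "dz": 0, "yaw": 0, "jaw": 0.25},
    {"dx": -0.001, "dy": 0.001, "dz": 0, "yaw": 0, "jaw": 0.25},
    {"dx": -0.001, "dy": 0.001, "dz": 0, "yaw": 0, "jaw": 0.1},
    {"dx": -0.001, "dy": 0.001, "dz": 0, "yaw": 0, "jaw": 0.1},
    {"dx": -0.001, "dy": 0.001, "dz": 0, "yaw": 0, "jaw": 0},
    {"dx": -0.001, "dy": 0.001, "dz": 0, "yaw": 0, "jaw": 0},
    {"dx": -0.001, "dy": 0.001, "dz": 0, "yaw": 0, "jaw": 0},
  ],
)

```text
clock: 3.65
eef_pos: [594.8, 119.1, 92.9]
tool_rot: [3.14, 0.001, 2.884]
force: [-0.2, 2.2, 5.1]
width: 16.2
gripper_force: 58.5
```

>>> arm_command(
  deltas=[
    {"dx": 0.001, "dy": -0.0003, "dz": 0.0025, "yaw": 0, "jaw": 0},
    {"dx": 0.002, "dy": -0.0005, "dz": 0.005, "yaw": 0, "jaw": 0},
    {"dx": 0.003, "dy": -0.0008, "dz": 0.0075, "yaw": 0, "jaw": 0},
    {"dx": 0.004, "dy": -0.001, "dz": 0.0095, "yaw": 0, "jaw": 0},
    {"dx": 0.004, "dy": -0.001, "dz": 0.0095, "yaw": 0, "jaw": 0},
    {"dx": 0.004, "dy": -0.001, "dz": 0.0095, "yaw": 0, "jaw": 0},
  ],
)

```text
clock: 4.25
eef_pos: [597.7, 118.1, 101.4]
tool_rot: [3.141, -0.001, 2.884]
force: [0.2, 6.8, -7.2]
width: 16.3
gripper_force: 58.6
```

>>> arm_command(
  deltas=[
    {"dx": 0.0005, "dy": 0.0006, "dz": 0.0005, "yaw": 0, "jaw": 0},
    {"dx": 0.0005, "dy": 0.0006, "dz": 0.001, "yaw": 0, "jaw": 0},
    {"dx": 0.0005, "dy": 0.0006, "dz": 0.001, "yaw": 0, "jaw": 0},
  ],
)

```text
clock: 4.55
eef_pos: [598.2, 118.0, 102.6]
tool_rot: [-3.141, -0.001, 2.884]
force: [-0.8, 4.4, -7.3]
width: 16.4
gripper_force: 58.6
```

```bash
python3 - <<'E'
from meas import *
from cell import *
im,d=get_image("scene");s=read_state();print(s["eef_pos"],s["force"],s["clock"])
cv2.imwrite("pics/s3.png",cv2.resize(im[150:230,260:340],None,fx=7,fy=7,interpolation=cv2.INTER_CUBIC)[:,:,::-1])
E
```

```text
[598.20781645 118.00700656 102.59513322] [-0.89019634  4.86893131 -6.36972389] 4.6
```

View pics/s3.png

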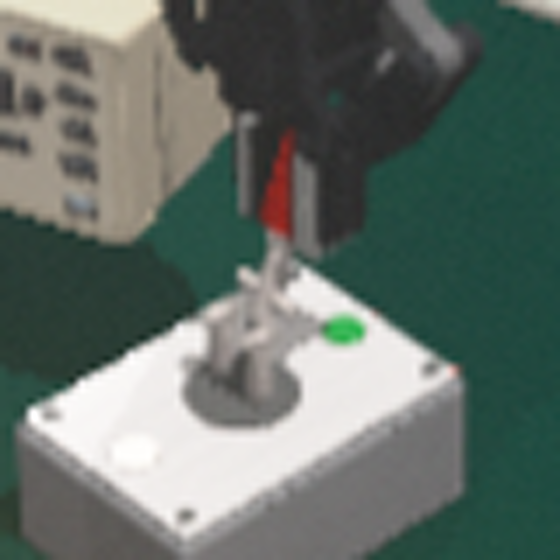

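The bat is out, with the cross pin at (265,280) clear of the cheeks. I'll swing it to upright first and check the force.

>>> arm_command(
  deltas=[
    {"dx": -0.003, "dy": 0.0008, "dz": 0.0012, "yaw": 0, "jaw": 0},
    {"dx": -0.0061, "dy": 0.0016, "dz": 0.0023, "yaw": 0, "jaw": 0},
    {"dx": -0.0092, "dy": 0.0025, "dz": 0.0032, "yaw": 0, "jaw": 0},
    {"dx": -0.0124, "dy": 0.0033, "dz": 0.004, "yaw": 0, "jaw": 0},
    {"dx": -0.0156, "dy": 0.0041, "dz": 0.0046, "yaw": 0, "jaw": 0},
    {"dx": -0.0189, "dy": 0.005, "dz": 0.005, "yaw": 0, "jaw": 0},
    {"dx": -0.0221, "dy": 0.0058, "dz": 0.0052, "yaw": 0, "jaw": 0},
    {"dx": -0.0253, "dy": 0.0067, "dz": 0.0053, "yaw": 0, "jaw": 0},
    {"dx": -0.0253, "dy": 0.0067, "dz": 0.0053, "yaw": 0, "jaw": 0},
  ],
)

```text
clock: 5.5
eef_pos: [574.4, 124.3, 108.7]
tool_rot: [3.141, 0.003, 2.884]
force: [4.6, 2.6, -7.1]
width: 16.2
gripper_force: 59.0
```

>>> arm_command(
  deltas=[
    {"dx": -0.0032, "dy": 0.0008, "dz": -0.0001, "yaw": 0, "jaw": 0},
    {"dx": -0.0065, "dy": 0.0017, "dz": -0.0003, "yaw": 0, "jaw": 0},
    {"dx": -0.0097, "dy": 0.0025, "dz": -0.0007, "yaw": 0, "jaw": 0},
    {"dx": -0.0129, "dy": 0.0034, "dz": -0.0012, "yaw": 0, "jaw": 0},
    {"dx": -0.016, "dy": 0.0042, "dz": -0.002, "yaw": 0, "jaw": 0},
    {"dx": -0.0192, "dy": 0.0051, "dz": -0.0028, "yaw": 0, "jaw": 0},
    {"dx": -0.0225, "dy": 0.006, "dz": -0.004, "yaw": 0, "jaw": 0},
    {"dx": -0.0262, "dy": 0.007, "dz": -0.0053, "yaw": 0, "jaw": 0},
    {"dx": -0.0262, "dy": 0.007, "dz": -0.0053, "yaw": 0, "jaw": 0},
  ],
)

```text
clock: 6.4
eef_pos: [546.4, 131.8, 102.6]
tool_rot: [-3.141, -0.001, 2.884]
force: [0.4, -0.2, -0.8]
width: 0.2
gripper_force: 0.0
```

```bash
python3 - <<'E'
from meas import *
from cell import *
im,d=get_image("scene");s=read_state();print(s["eef_pos"],s["force"],s["clock"])
cv2.imwrite("pics/s4.png",cv2.resize(im[150:230,250:330],None,fx=7,fy=7,interpolation=cv2.INTER_CUBIC)[:,:,::-1])
E
```

```text
[546.905621   131.76993088 102.74782989] [-0.40159404 -0.52741335  1.19209287] 6.45
```

View pics/s4.png

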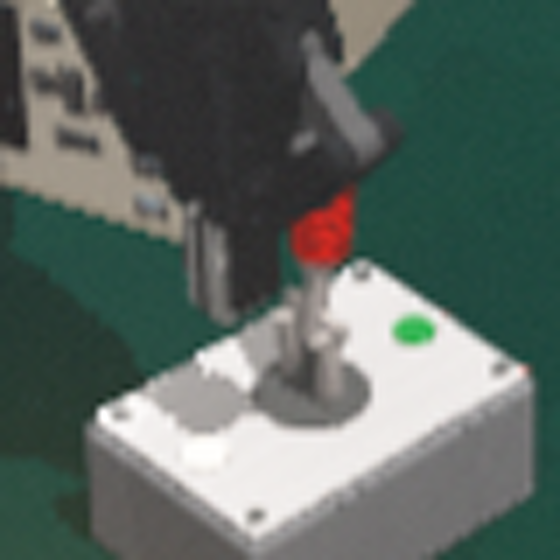

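The grip slipped: the fingers are shut beside the bat, which rests almost upright and still out, with the cap at (322,230). I'll retreat upward and re-measure.

>>> arm_command(
  deltas=[
    {"dx": -0.01, "dy": 0.002, "dz": 0.005, "yaw": 0, "jaw": 0},
    {"dx": -0.02, "dy": 0.005, "dz": 0.02, "yaw": 0, "jaw": 0},
    {"dx": -0.02, "dy": 0.005, "dz": 0.06, "yaw": 0, "jaw": 0},
    {"dx": -0.02, "dy": 0.005, "dz": 0.09, "yaw": 0, "jaw": 0.6},
    {"dx": -0.05, "dy": 0.05, "dz": 0.1, "yaw": 0, "jaw": 0.6},
    {"dx": -0.09, "dy": 0.1, "dz": 0.1, "yaw": 0, "jaw": 0.6},
    {"dx": -0.12, "dy": 0.14, "dz": 0.1, "yaw": 0, "jaw": 0.6},
    {"dx": -0.14, "dy": 0.18, "dz": 0.1, "yaw": 0, "jaw": 0.6},
    {"dx": -0.14, "dy": 0.2, "dz": 0.1, "yaw": 0, "jaw": 0.6},
    {"dx": -0.14, "dy": 0.2, "dz": 0.1, "yaw": 0, "jaw": 0.6},
  ],
)

```text
clock: 7.45
eef_pos: [404.2, 337.7, 203.4]
tool_rot: [3.138, -0.001, 2.893]
force: [0.1, -1.0, -0.3]
width: 51.3
gripper_force: 0.0
```

```bash
python3 - <<'E'
from meas import *
from cell import *
out=[]
for n,(x,y) in (("scene",(301,195)),("top",(257,180))):
    im,d=get_image(n);np.savez(n+"2.npz",im=im,d=d)
    try: report(n,im,d)
    except Exception as e: print(e)
    out.append(cv2.resize(im[y-50:y+50,x-50:x+50],None,fx=4,fy=4,interpolation=cv2.INTER_CUBIC))
s=read_state();print(s["eef_pos"],s["force"],s["clock"])
cv2.imwrite("pics/pair5.png",np.hstack(out)[:,:,::-1])
E
```

```text
scene red top rect [587.4 143.2] [271.9 148.8] 36.4 z med 51.5
   img rect [569.5 120.8] [ 90.5 121.7] 76.3
   green dot 27 [617.5 104.7  52. ]
   cap n 122 mean [576.  119.  123.6] min [568.4 112.  104.7] max [589.2 130.7 135.4] px 295.6 179.4 292 300 172 187
scene blue top rect [ 534.8 -183.3] [ 81.  118.8] 68.4 z med 51.7
   img rect [ 532.2 -184.1] [ 84.  122.9] 68.0
   green dot 38 [ 564.8 -177.6   52. ]
   cap n 127 mean [ 505.3 -177.3  121.8] min [-244.4 -443.5   96.5] max [ 523.5 -162.8  895.7] px 412.5 255.8 407 418 249 263
top red top rect [574.7 126.4] [ 80.5 116.5] 75.4 z med 51.3
   img rect [573.  125.7] [ 79.8 116.3] 75.4
   green dot 27 [605.5 118.7  52. ]
   cap n 73 mean [578.  123.3 128.7] min [571.3 116.7 108.1] max [587.9 131.4 138.6] px 254.0 169.4 250 257 164 175
top blue top rect [ 538.8 -178.9] [ 79.7 116.6] 68.0 z med 51.0
   img rect [ 537.8 -178.3] [ 80.  117.1] 68.1
   green dot 29 [ 565.3 -190.9   52. ]
   cap n 63 mean [ 511.8 -165.9  137.6] min [ 270.1 -177.   103.1] max [ 528.9   26.6 1243. ] px 399.2 203.5 395 403 199 208
[406.48204441 331.94545028 202.94740766] [ 0.60681883 -0.53831554 -0.42448645] 7.55
```

View pics/pair5.png

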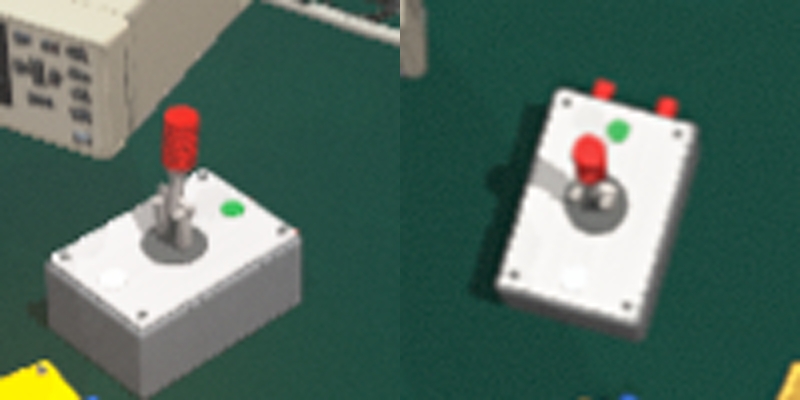

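The cap is at about (579,123,120): lean about +0.1, still out and resting on the cheeks. From there it can simply be pushed to OFF with shut fingers, so I'll go round to its +x side.

>>> arm_command(
  deltas=[
    {"dx": 0.04, "dy": -0.03, "dz": 0, "yaw": 0, "jaw": 0},
    {"dx": 0.08, "dy": -0.06, "dz": 0, "yaw": 0, "jaw": 0},
    {"dx": 0.12, "dy": -0.09, "dz": 0, "yaw": 0, "jaw": 0},
    {"dx": 0.16, "dy": -0.12, "dz": 0, "yaw": 0, "jaw": 0},
    {"dx": 0.19, "dy": -0.16, "dz": 0, "yaw": 0, "jaw": 0},
    {"dx": 0.204, "dy": -0.2, "dz": 0, "yaw": 0, "jaw": 0},
    {"dx": 0.204, "dy": -0.218, "dz": 0, "yaw": 0, "jaw": 0},
    {"dx": 0.204, "dy": -0.218, "dz": 0, "yaw": 0, "jaw": 0},
    {"dx": 0.204, "dy": -0.218, "dz": -0.02, "yaw": 0, "jaw": 0},
    {"dx": 0.204, "dy": -0.218, "dz": -0.045, "yaw": 0, "jaw": 0},
    {"dx": 0.204, "dy": -0.218, "dz": -0.07, "yaw": 0, "jaw": 0},
    {"dx": 0.204, "dy": -0.218, "dz": -0.09, "yaw": 0, "jaw": 0},
    {"dx": 0.204, "dy": -0.218, "dz": -0.097, "yaw": 0, "jaw": 0},
    {"dx": 0.204, "dy": -0.218, "dz": -0.097, "yaw": 0, "jaw": 0},
  ],
)

```text
clock: 8.95
eef_pos: [610.0, 114.7, 105.1]
tool_rot: [-3.141, -0.002, 2.885]
force: [-0.3, 1.0, -0.2]
width: -0.1
gripper_force: 0.0
```

>>> arm_command(
  deltas=[
    {"dx": -0.004, "dy": 0.001, "dz": 0, "yaw": 0, "jaw": 0},
    {"dx": -0.008, "dy": 0.002, "dz": 0, "yaw": 0, "jaw": 0},
    {"dx": -0.012, "dy": 0.003, "dz": 0, "yaw": 0, "jaw": 0},
    {"dx": -0.015, "dy": 0.004, "dz": 0, "yaw": 0, "jaw": 0},
    {"dx": -0.018, "dy": 0.0047, "dz": 0, "yaw": 0, "jaw": 0},
    {"dx": -0.021, "dy": 0.0055, "dz": 0, "yaw": 0, "jaw": 0},
    {"dx": -0.024, "dy": 0.0063, "dz": 0, "yaw": 0, "jaw": 0},
    {"dx": -0.027, "dy": 0.007, "dz": 0, "yaw": 0, "jaw": 0},
    {"dx": -0.03, "dy": 0.008, "dz": 0, "yaw": 0, "jaw": 0},
    {"dx": -0.033, "dy": 0.0087, "dz": 0, "yaw": 0, "jaw": 0},
    {"dx": -0.033, "dy": 0.0087, "dz": 0, "yaw": 0, "jaw": 0},
  ],
)

```text
clock: 10.05
eef_pos: [576.0, 122.7, 105.1]
tool_rot: [-3.14, -0.004, 2.884]
force: [-0.6, -0.0, 0.1]
width: -0.3
gripper_force: 0.0
```

>>> arm_command(
  deltas=[
    {"dx": -0.0015, "dy": 0.0004, "dz": 0, "yaw": 0, "jaw": 0},
    {"dx": -0.003, "dy": 0.0008, "dz": 0, "yaw": 0, "jaw": 0},
    {"dx": -0.0045, "dy": 0.0012, "dz": 0, "yaw": 0, "jaw": 0},
    {"dx": -0.0055, "dy": 0.0015, "dz": 0, "yaw": 0, "jaw": 0},
    {"dx": -0.0055, "dy": 0.0015, "dz": 0, "yaw": 0, "jaw": 0},
    {"dx": -0.0055, "dy": 0.0015, "dz": 0, "yaw": 0, "jaw": 0},
  ],
)

```text
clock: 10.65
eef_pos: [572.6, 124.0, 105.8]
tool_rot: [-3.142, -0.0, 2.884]
force: [0.5, 0.5, -0.5]
width: 0.2
gripper_force: 0.0
```

```bash
python3 - <<'E'
from meas import *
from cell import *
for n in ("scene",):
    im,d=get_image(n)
    try: report(n,im,d,("red",))
    except Exception as e: print(e)
s=read_state();print(s["eef_pos"],s["force"],s["clock"])
E
```

```text
scene red top rect [586.5 142.6] [270.9 148.5] 36.4 z med 51.5
   img rect [568.1 119.3] [ 87.3 122.6] 75.2
   green dot 27 [624.7 114.1  52. ]
   cap n 114 mean [541.  121.2 120.9] min [-244.4 -443.5   95.2] max [563.2 139.2 895.7] px 285.0 189.2 279 291 183 196
[572.64948605 123.9786429  105.80567111] [ 0.24537681 -0.75478973 -0.34761628] 10.7
```

```bash
cat >> meas.py <<'E'
def proj(n,P):
    p=camera_params(n);K=np.array(p["camera_matrix"]);E=np.linalg.inv(np.array(p["extrinsics"]))
    q=K@(E@np.array([*P,1.]))[:3];return q[:2]/q[2]
BOX={"red":(572,124,-14.8),"blue":(537,-180.5,-22)}
def cap(b,phi,L):
    x,y,a=BOX[b];a=np.deg2rad(a);s=L*np.sin(phi)
    return np.array([x+s*np.cos(a),y+s*np.sin(a),56+L*np.cos(phi)])
E
python3 - <<'E'
from meas import *
for b,l in(("red",((.42,57),(.36,57),(.1,65),(-.42,57),(-.36,57),(-.42,67),(-.36,65),(-.3,65),(-.25,65))),("blue",((-.42,57),(-.36,57)))):
    for phi,L in l: print(b,phi,L,[proj(n,cap(b,phi,L)).round(1).tolist() for n in("scene","top")])
E
```

```text
red 0.42 57 [[301.0, 180.9], [257.6, 164.4]]
red 0.36 57 [[299.9, 181.0], [257.1, 165.6]]
red 0.1 65 [[294.8, 179.4], [254.8, 170.3]]
red -0.42 57 [[284.0, 190.5], [251.1, 185.7]]
red -0.36 57 [[285.2, 189.3], [251.5, 184.1]]
red -0.42 67 [[282.3, 187.8], [250.2, 186.5]]
red -0.36 65 [[284.0, 187.0], [250.8, 184.5]]
red -0.3 65 [[285.4, 185.7], [251.3, 182.6]]
red -0.25 65 [[286.5, 184.7], [251.7, 181.0]]
blue -0.42 57 [[411.4, 256.7], [399.6, 204.9]]
blue -0.36 57 [[412.7, 255.5], [400.3, 203.4]]
```

The red cap at scene pixel (285.0,189.2) matches OFF and in: the model gives (284–285,189.3–190.5) for in, against about 187.5 in the row for out. Red is off and locked. I'll back away and go over the blue cap.

>>> arm_command(
  deltas=[
    {"dx": 0.008, "dy": -0.002, "dz": 0, "yaw": 0, "jaw": 0},
    {"dx": 0.015, "dy": -0.004, "dz": 0.005, "yaw": 0, "jaw": 0},
    {"dx": 0.015, "dy": -0.004, "dz": 0.04, "yaw": 0, "jaw": 0},
    {"dx": 0.015, "dy": -0.004, "dz": 0.085, "yaw": 0, "jaw": 0},
    {"dx": 0.0, "dy": -0.05, "dz": 0.097, "yaw": -2, "jaw": 0.4},
    {"dx": -0.02, "dy": -0.1, "dz": 0.097, "yaw": -4, "jaw": 0.5},
    {"dx": -0.035, "dy": -0.145, "dz": 0.097, "yaw": -6, "jaw": 0.5},
    {"dx": -0.045, "dy": -0.19, "dz": 0.097, "yaw": -7.2, "jaw": 0.5},
    {"dx": -0.05, "dy": -0.235, "dz": 0.097, "yaw": -7.2, "jaw": 0.5},
    {"dx": -0.0558, "dy": -0.275, "dz": 0.097, "yaw": -7.2, "jaw": 0.5},
    {"dx": -0.0558, "dy": -0.2963, "dz": 0.097, "yaw": -7.2, "jaw": 0.5},
    {"dx": -0.0558, "dy": -0.2963, "dz": 0.097, "yaw": -7.2, "jaw": 0.5},
    {"dx": -0.0558, "dy": -0.2963, "dz": 0.097, "yaw": -7.2, "jaw": 0.5},
  ],
)

```text
clock: 12.0
eef_pos: [517.4, -172.7, 203.1]
tool_rot: [3.141, 0.0, 2.757]
force: [0.5, 0.5, -0.4]
width: 42.6
gripper_force: 0.0
```

```bash
python3 - <<'E'
from meas import *
from cell import *
for n in ("scene","top"):
    im,d=get_image(n)
    h=cv2.cvtColor(im,cv2.COLOR_RGB2HSV).astype(int);H,S=h[...,0],h[...,1];W=cloud(n,d)
    x0,y0,x1,y1=ROI[n]["red"];m=np.zeros((480,640),bool);m[y0:y1,x0:x1]=1
    k=m&((H<8)|(H>172))&(S>130)&(W[...,2]>78)&(W[...,2]<200)
    v,u=np.nonzero(k);print(n,k.sum(),u.mean().round(1),v.mean().round(1),np.median(W[k],0).round(1),W[k].max(0).round(1))
s=read_state();print(s["eef_pos"],s["tool_rot"],s["force"],s["clock"])
E
```

```text
scene 109 284.9 189.2 [547.1 125.2 117.1] [559.9 139.6 126.2]
top 76 250.5 183.9 [550.3 130.2 119.7] [564.  139.2 129.2]
[ 517.49391952 -170.86726458  202.90938966] [ 3.14054556e+00 -1.57244189e-04  2.75992633e+00] [ 0.18233921 -0.04523623  0.01671286] 12.1
```

Red is confirmed off and in: the cap's top height of 126–129 is the same as at the start. I'll descend on blue and close.

>>> arm_command(
  deltas=[
    {"dx": 0, "dy": 0, "dz": -0.025, "yaw": 0, "jaw": 0.5},
    {"dx": 0, "dy": 0, "dz": -0.05, "yaw": 0, "jaw": 0.5},
    {"dx": 0, "dy": 0, "dz": -0.075, "yaw": 0, "jaw": 0.5},
    {"dx": 0, "dy": 0, "dz": -0.1, "yaw": 0, "jaw": 0.5},
    {"dx": 0, "dy": 0, "dz": -0.112, "yaw": 0, "jaw": 0.5},
    {"dx": 0, "dy": 0, "dz": -0.112, "yaw": 0, "jaw": 0.4},
    {"dx": 0, "dy": 0, "dz": -0.112, "yaw": 0, "jaw": 0.4},
    {"dx": 0, "dy": 0, "dz": -0.112, "yaw": 0, "jaw": 0.4},
  ],
)

```text
clock: 12.9
eef_pos: [518.0, -172.4, 92.0]
tool_rot: [3.141, 0.002, 2.758]
force: [-0.2, -0.2, 0.2]
width: 34.7
gripper_force: 0.0
```

```bash
python3 - <<'E'
from meas import *
from cell import *
im,d=get_image("scene");s=read_state();print(s["eef_pos"],s["force"],s["clock"])
p=np.array(s["eef_pos"]);print(proj("scene",p),proj("scene",p+[0,0,19]))
cv2.imwrite("pics/b1.png",cv2.resize(im[210:310,362:462],None,fx=6,fy=6,interpolation=cv2.INTER_CUBIC)[:,:,::-1])
E
```

```text
[ 517.90766966 -172.50765184   92.03415018] [-0.14089101 -0.18111083 -0.17057995] 12.95
[411.35958962 262.24507866] [412.49251814 254.86568302]
```

View pics/b1.png

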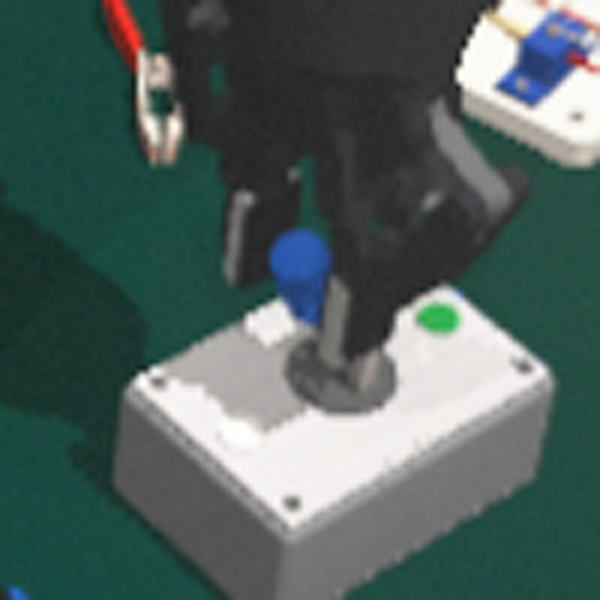

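The grasp point at (303,269) coincides with the blue cap at about (302,275), which sits centred between the fingers. I'll close and pull.

>>> arm_command(
  deltas=[
    {"dx": 0, "dy": 0, "dz": 0, "yaw": 0, "jaw": 0.25},
    {"dx": 0, "dy": 0, "dz": 0, "yaw": 0, "jaw": 0.25},
    {"dx": 0, "dy": 0, "dz": 0, "yaw": 0, "jaw": 0.1},
    {"dx": 0, "dy": 0, "dz": 0, "yaw": 0, "jaw": 0.1},
    {"dx": 0, "dy": 0, "dz": 0, "yaw": 0, "jaw": 0},
    {"dx": 0, "dy": 0, "dz": 0, "yaw": 0, "jaw": 0},
    {"dx": 0, "dy": 0, "dz": 0, "yaw": 0, "jaw": 0},
  ],
)

```text
clock: 13.65
eef_pos: [517.2, -172.4, 91.4]
tool_rot: [3.141, 0.001, 2.758]
force: [-1.8, 0.1, 5.1]
width: 16.5
gripper_force: 58.4
```

>>> arm_command(
  deltas=[
    {"dx": -0.001, "dy": 0.0004, "dz": 0.0026, "yaw": 0, "jaw": 0},
    {"dx": -0.002, "dy": 0.0008, "dz": 0.0052, "yaw": 0, "jaw": 0},
    {"dx": -0.003, "dy": 0.0012, "dz": 0.0078, "yaw": 0, "jaw": 0},
    {"dx": -0.0038, "dy": 0.0015, "dz": 0.01, "yaw": 0, "jaw": 0},
    {"dx": -0.0038, "dy": 0.0015, "dz": 0.01, "yaw": 0, "jaw": 0},
    {"dx": -0.0038, "dy": 0.0015, "dz": 0.01, "yaw": 0, "jaw": 0},
  ],
)

```text
clock: 14.25
eef_pos: [513.4, -170.9, 100.7]
tool_rot: [3.142, 0.0, 2.758]
force: [3.5, -0.6, -6.2]
width: 16.1
gripper_force: 58.6
```

>>> arm_command(
  deltas=[
    {"dx": 0.0023, "dy": -0.0009, "dz": 0.0009, "yaw": 0, "jaw": 0},
    {"dx": 0.0047, "dy": -0.0019, "dz": 0.0018, "yaw": 0, "jaw": 0},
    {"dx": 0.0077, "dy": -0.0031, "dz": 0.0027, "yaw": 0, "jaw": 0},
    {"dx": 0.0108, "dy": -0.0044, "dz": 0.0035, "yaw": 0, "jaw": 0},
    {"dx": 0.0138, "dy": -0.0056, "dz": 0.004, "yaw": 0, "jaw": 0},
    {"dx": 0.0169, "dy": -0.0068, "dz": 0.0045, "yaw": 0, "jaw": 0},
    {"dx": 0.0169, "dy": -0.0068, "dz": 0.0045, "yaw": 0, "jaw": 0},
  ],
)

```text
clock: 14.95
eef_pos: [530.1, -177.7, 105.2]
tool_rot: [3.141, -0.001, 2.757]
force: [-3.2, 2.1, -7.4]
width: 16.2
gripper_force: 58.6
```

```bash
python3 - <<'E'
from meas import *
from cell import *
im,d=get_image("scene");s=read_state();print(s["eef_pos"],s["force"],s["width"],s["clock"])
cv2.imwrite("pics/b2.png",cv2.resize(im[210:310,362:462],None,fx=6,fy=6,interpolation=cv2.INTER_CUBIC)[:,:,::-1])
E
```

```text
[ 530.02634495 -177.68469421  105.24671415] [-2.86849968  1.97407853 -7.8720204 ] 16.494317332250784 15.0
```

View pics/b2.png

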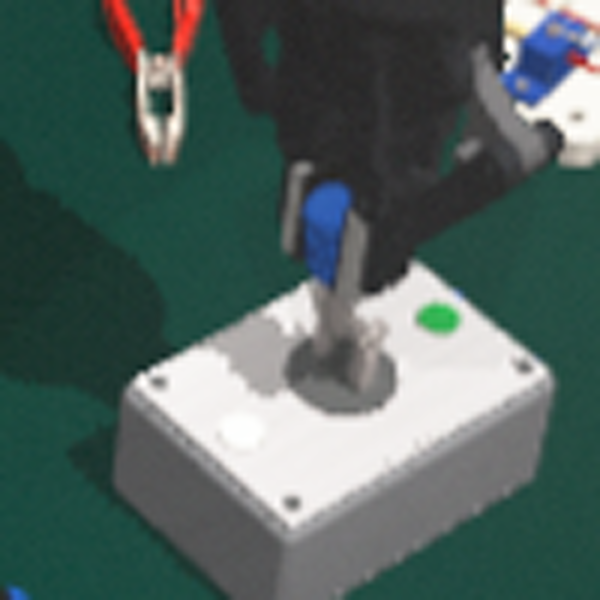

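Blue is out and swinging. The cap at about (325,232) lags a little to the near side of the pads. Next I'll estimate its lean.

```bash
python3 - <<'E'
from meas import *
print("grasp",proj("scene",(530,-177.7,124.2)))
for phi in(-.3,-.25,-.2,-.15,-.1,-.05):
  for L in (66,68):
    for D in (0,15): 
        print(phi,L,D,((proj("scene",cap("blue",phi,L+D))-[362,210])*6).round(0),end=" ")
  print()
E
```

```text
grasp [418.82303572 246.75862232]
-0.3 66 0 [309. 249.] -0.3 66 15 [304. 221.] -0.3 68 0 [309. 245.] -0.3 68 15 [303. 217.] 
-0.25 66 0 [318. 243.] -0.25 66 15 [314. 213.] -0.25 68 0 [317. 239.] -0.25 68 15 [313. 209.] 
-0.2 66 0 [326. 236.] -0.2 66 15 [324. 205.] -0.2 68 0 [326. 232.] -0.2 68 15 [324. 201.] 
-0.15 66 0 [334. 231.] -0.15 66 15 [334. 198.] -0.15 68 0 [334. 226.] -0.15 68 15 [334. 194.] 
-0.1 66 0 [342. 225.] -0.1 66 15 [344. 191.] -0.1 68 0 [343. 221.] -0.1 68 15 [345. 187.] 
-0.05 66 0 [350. 220.] -0.05 66 15 [354. 185.] -0.05 68 0 [351. 216.] -0.05 68 15 [355. 180.]
```

Lean is about −0.19, pulled out about 10–11 mm. I'll nudge a little further, then release it onto the cheeks and lift away.

>>> arm_command(
  deltas=[
    {"dx": 0.002, "dy": -0.0008, "dz": 0, "yaw": 0, "jaw": 0},
    {"dx": 0.004, "dy": -0.0016, "dz": 0, "yaw": 0, "jaw": 0},
    {"dx": 0.004, "dy": -0.0016, "dz": 0, "yaw": 0, "jaw": 0},
    {"dx": 0.004, "dy": -0.0016, "dz": 0, "yaw": 0, "jaw": 0.3},
    {"dx": 0.004, "dy": -0.0016, "dz": 0, "yaw": 0, "jaw": 0.5},
    {"dx": 0.004, "dy": -0.0016, "dz": 0, "yaw": 0, "jaw": 0.5},
    {"dx": 0.004, "dy": -0.0016, "dz": 0, "yaw": 0, "jaw": 0.5},
    {"dx": 0.004, "dy": -0.0016, "dz": 0.02, "yaw": 0, "jaw": 0.5},
    {"dx": 0.004, "dy": -0.0016, "dz": 0.06, "yaw": 0, "jaw": 0.5},
    {"dx": 0.004, "dy": -0.0016, "dz": 0.1, "yaw": 0, "jaw": 0.5},
    {"dx": 0.004, "dy": -0.0016, "dz": 0.1, "yaw": 0, "jaw": 0.5},
  ],
)

```text
clock: 16.1
eef_pos: [538.1, -180.8, 211.0]
tool_rot: [3.141, 0.012, 2.758]
force: [0.5, -0.4, 0.4]
width: 42.3
gripper_force: 0.0
```

```bash
cat >> meas.py <<'E'
def capm(n,b,im,d):
    h=cv2.cvtColor(im,cv2.COLOR_RGB2HSV).astype(int);H,S=h[...,0],h[...,1];W=cloud(n,d)
    x0,y0,x1,y1=ROI[n][b];m=np.zeros((480,640),bool);m[y0-15:y1,x0:x1]=1
    k=m&(((H<8)|(H>172)) if b=="red" else ((H>100)&(H<125)))&(S>130)&(W[...,2]>78)&(W[...,2]<160)
    v,u=np.nonzero(k);print(n,b,k.sum(),u.mean().round(1),v.mean().round(1),np.median(W[k],0).round(1),"max",W[k].max(0).round(1))
E
python3 - <<'E'
from meas import *
from cell import *
for n in("scene","top"):
    im,d=get_image(n)
    for b in("red","blue"):
        try: capm(n,b,im,d)
        except Exception as e: print(n,b,e)
s=read_state();print(s["eef_pos"],s["force"],s["clock"])
for phi in(-.38,-.3,-.2,-.1,0,.1,.2): print(phi,proj("scene",cap("blue",phi,65)).round(1),proj("top",cap("blue",phi,65)).round(1))
E
```

```text
scene red 109 284.9 189.2 [547.5 125.5 116.9] max [561.2 138.2 126.7]
scene blue 144 418.4 248.8 [ 522.8 -180.   129. ] max [ 533.2 -168.6  137.5]
top red 75 250.5 183.8 [550.4 130.7 121.2] max [563.9 139.2 127.8]
top blue 60 402.3 197.4 [ 526.1 -173.   132. ] max [ 534.9 -166.5  137.4]
[ 534.91964172 -179.61927463  206.5919158 ] [ 0.89907949  0.39838985 -0.60672948] 16.2
-0.38 [411.5 253.6] [400.1 204.4]
-0.3 [413.6 251.8] [401.2 202.1]
-0.2 [416.3 249.8] [402.5 199.1]
-0.1 [419.  247.9] [403.7 196.1]
0 [421.7 246.3] [404.9 193.2]
0.1 [424.3 245. ] [406.1 190.3]
0.2 [426.8 244. ] [407.1 187.6]
```

Blue is resting out at lean about −0.14; its top at 137.5 mm matches the earlier red rest. I'll go to its near side with shut fingers.

>>> arm_command(
  deltas=[
    {"dx": -0.018, "dy": 0.0072, "dz": 0, "yaw": 0, "jaw": 0},
    {"dx": -0.035, "dy": 0.0143, "dz": 0, "yaw": 0, "jaw": 0},
    {"dx": -0.035, "dy": 0.0143, "dz": 0, "yaw": 0, "jaw": 0},
    {"dx": -0.035, "dy": 0.0143, "dz": 0, "yaw": 0, "jaw": 0},
    {"dx": -0.035, "dy": 0.0143, "dz": -0.02, "yaw": 0, "jaw": 0},
    {"dx": -0.035, "dy": 0.0143, "dz": -0.045, "yaw": 0, "jaw": 0},
    {"dx": -0.035, "dy": 0.0143, "dz": -0.07, "yaw": 0, "jaw": 0},
    {"dx": -0.035, "dy": 0.0143, "dz": -0.092, "yaw": 0, "jaw": 0},
    {"dx": -0.035, "dy": 0.0143, "dz": -0.099, "yaw": 0, "jaw": 0},
    {"dx": -0.035, "dy": 0.0143, "dz": -0.099, "yaw": 0, "jaw": 0},
  ],
)

```text
clock: 17.2
eef_pos: [498.9, -165.1, 105.1]
tool_rot: [-3.141, -0.002, 2.758]
force: [1.0, 0.2, 0.5]
width: -0.0
gripper_force: 0.0
```

>>> arm_command(
  deltas=[
    {"dx": 0.004, "dy": -0.0016, "dz": 0, "yaw": 0, "jaw": 0},
    {"dx": 0.008, "dy": -0.0032, "dz": 0, "yaw": 0, "jaw": 0},
    {"dx": 0.011, "dy": -0.0045, "dz": 0, "yaw": 0, "jaw": 0},
    {"dx": 0.014, "dy": -0.0057, "dz": 0, "yaw": 0, "jaw": 0},
    {"dx": 0.017, "dy": -0.0069, "dz": 0, "yaw": 0, "jaw": 0},
    {"dx": 0.02, "dy": -0.0081, "dz": 0, "yaw": 0, "jaw": 0},
    {"dx": 0.023, "dy": -0.0093, "dz": 0, "yaw": 0, "jaw": 0},
    {"dx": 0.026, "dy": -0.0105, "dz": 0, "yaw": 0, "jaw": 0},
    {"dx": 0.029, "dy": -0.0117, "dz": 0, "yaw": 0, "jaw": 0},
    {"dx": 0.032, "dy": -0.013, "dz": 0, "yaw": 0, "jaw": 0},
    {"dx": 0.032, "dy": -0.013, "dz": 0, "yaw": 0, "jaw": 0},
  ],
)

```text
clock: 18.3
eef_pos: [528.7, -177.0, 106.1]
tool_rot: [-3.141, -0.006, 2.758]
force: [-7.1, 2.1, 6.3]
width: -0.1
gripper_force: 4.0
```

```bash
python3 - <<'E'
from meas import *
from cell import *
for n in("scene","top"):
    im,d=get_image(n)
    try: capm(n,"blue",im,d)
    except Exception as e: print(n,e)
s=read_state();print(s["eef_pos"],s["force"],s["clock"],s["gripper_force"])
for L in(57,65):
  for phi in(-.1,0,.1,.2,.3,.4): print(L,phi,proj("scene",cap("blue",phi,L)).round(1),proj("top",cap("blue",phi,L)).round(1))
E
```

```text
scene blue 22 428.3 249.8 [ 541.9 -193.   114.2] max [ 549.5 -189.7  157.2]
top zero-size array to reduction operation maximum which has no identity
[ 528.87701991 -177.13405698  106.18703838] [-6.06642091  3.1959368   7.22249421] 18.4 3.89759324491024
57 -0.1 [418.8 250.9] [403.2 196.6]
57 0 [421.2 249.5] [404.2 194.1]
57 0.1 [423.4 248.3] [405.2 191.6]
57 0.2 [425.7 247.4] [406.1 189.2]
57 0.3 [427.8 246.7] [407.  186.9]
57 0.4 [429.8 246.3] [407.8 184.8]
65 -0.1 [419.  247.9] [403.7 196.1]
65 0 [421.7 246.3] [404.9 193.2]
65 0.1 [424.3 245. ] [406.1 190.3]
65 0.2 [426.8 244. ] [407.1 187.6]
65 0.3 [429.2 243.2] [408.1 185. ]
65 0.4 [431.5 242.7] [409.  182.5]meas.py:43: RuntimeWarning: Mean of empty slice.
  v,u=np.nonzero(k);print(n,b,k.sum(),u.mean().round(1),v.mean().round(1),np.median(W[k],0).round(1),"max",W[k].max(0).round(1))
  ret = ret.dtype.type(ret / rcount)
  return _methods._mean(a, axis=axis, dtype=dtype,
  ret = um.true_divide(
```

Some resistance with the bat part-hidden. I'll back off, lift and measure.

>>> arm_command(
  deltas=[
    {"dx": -0.01, "dy": 0.004, "dz": 0, "yaw": 0, "jaw": 0},
    {"dx": -0.028, "dy": 0.011, "dz": 0, "yaw": 0, "jaw": 0},
    {"dx": -0.032, "dy": 0.013, "dz": 0.03, "yaw": 0, "jaw": 0},
    {"dx": -0.032, "dy": 0.013, "dz": 0.07, "yaw": 0, "jaw": 0},
    {"dx": -0.05, "dy": 0.02, "dz": 0.1, "yaw": 0, "jaw": 0},
    {"dx": -0.05, "dy": 0.02, "dz": 0.1, "yaw": 0, "jaw": 0},
  ],
)

```text
clock: 19.0
eef_pos: [481.9, -158.2, 209.9]
tool_rot: [3.141, 0.007, 2.758]
force: [0.3, -0.9, -0.1]
width: 0.0
gripper_force: 0.0
```

```bash
python3 - <<'E'
from meas import *
from cell import *
for n in("scene","top"):
    im,d=get_image(n);np.savez(n+"3.npz",im=im,d=d)
    for b in("red","blue"):
      try: capm(n,b,im,d)
      except Exception as e: print(n,e)
s=read_state();print(s["eef_pos"],s["force"],s["clock"],s["gripper_force"])
E
```

```text
scene red 109 284.9 189.2 [547.3 124.4 116.3] max [561.3 139.1 126.7]
scene blue 160 427.0 244.2 [ 542.2 -187.8  126.1] max [ 557.5 -177.2  136.3]
top red 76 250.5 183.9 [550.1 130.2 120.3] max [564.9 139.4 127.5]
top zero-size array to reduction operation maximum which has no identity
[ 481.62184987 -158.11759003  206.95526919] [-0.69135053 -0.30687649  0.06011618] 19.1 0.0meas.py:43: RuntimeWarning: Mean of empty slice.
  v,u=np.nonzero(k);print(n,b,k.sum(),u.mean().round(1),v.mean().round(1),np.median(W[k],0).round(1),"max",W[k].max(0).round(1))
  ret = ret.dtype.type(ret / rcount)
  return _methods._mean(a, axis=axis, dtype=dtype,
  ret = um.true_divide(
```

Blue is at about +0.2 lean, still out. The push point was low, near the cap's rim, so I'll push again with the fingertips at mid-cap height, about z=118.

>>> arm_command(
  deltas=[
    {"dx": 0.02, "dy": -0.008, "dz": 0, "yaw": 0, "jaw": 0},
    {"dx": 0.0375, "dy": -0.015, "dz": 0, "yaw": 0, "jaw": 0},
    {"dx": 0.0375, "dy": -0.015, "dz": -0.02, "yaw": 0, "jaw": 0},
    {"dx": 0.0375, "dy": -0.015, "dz": -0.045, "yaw": 0, "jaw": 0},
    {"dx": 0.0375, "dy": -0.015, "dz": -0.07, "yaw": 0, "jaw": 0},
    {"dx": 0.0375, "dy": -0.015, "dz": -0.0883, "yaw": 0, "jaw": 0},
    {"dx": 0.0375, "dy": -0.015, "dz": -0.0883, "yaw": 0, "jaw": 0},
    {"dx": 0.0425, "dy": -0.017, "dz": -0.0883, "yaw": 0, "jaw": 0},
    {"dx": 0.0465, "dy": -0.0187, "dz": -0.0883, "yaw": 0, "jaw": 0},
    {"dx": 0.0495, "dy": -0.0199, "dz": -0.0883, "yaw": 0, "jaw": 0},
    {"dx": 0.0525, "dy": -0.0211, "dz": -0.0883, "yaw": 0, "jaw": 0},
    {"dx": 0.0555, "dy": -0.0223, "dz": -0.0883, "yaw": 0, "jaw": 0},
    {"dx": 0.0575, "dy": -0.0231, "dz": -0.0883, "yaw": 0, "jaw": 0},
    {"dx": 0.0575, "dy": -0.0231, "dz": -0.0883, "yaw": 0, "jaw": 0},
  ],
)

```text
clock: 20.5
eef_pos: [539.4, -181.4, 118.3]
tool_rot: [3.141, 0.001, 2.758]
force: [0.3, 0.1, -0.0]
width: -0.1
gripper_force: 0.0
```

>>> arm_command(
  deltas=[
    {"dx": 0.001, "dy": -0.0004, "dz": 0, "yaw": 0, "jaw": 0},
    {"dx": 0.002, "dy": -0.0008, "dz": 0, "yaw": 0, "jaw": 0},
    {"dx": 0.003, "dy": -0.0012, "dz": 0, "yaw": 0, "jaw": 0},
    {"dx": 0.003, "dy": -0.0012, "dz": 0, "yaw": 0, "jaw": 0},
    {"dx": 0.003, "dy": -0.0012, "dz": 0, "yaw": 0, "jaw": 0},
  ],
)

```text
clock: 21.0
eef_pos: [541.5, -182.3, 118.0]
tool_rot: [3.142, -0.0, 2.758]
force: [0.2, 0.1, -1.2]
width: 0.3
gripper_force: 0.0
```

```bash
python3 - <<'E' 2>/dev/null
from meas import *
from cell import *
im,d=get_image("scene");capm("scene","blue",im,d)
s=read_state();print(s["eef_pos"],s["force"],s["clock"],s["gripper_force"])
E
```

```text
scene blue 92 431.5 248.0 [ 551.4 -195.4  110.7] max [ 564.2 -184.   136.2]
[ 541.51871711 -182.26379075  118.00919206] [-0.22360442 -0.12663312  0.1226922 ] 21.05 0.0
```

>>> arm_command(
  deltas=[
    {"dx": -0.01, "dy": 0.004, "dz": 0, "yaw": 0, "jaw": 0},
    {"dx": -0.03, "dy": 0.012, "dz": 0.01, "yaw": 0, "jaw": 0},
    {"dx": -0.04, "dy": 0.03, "dz": 0.05, "yaw": 0, "jaw": 0},
    {"dx": -0.05, "dy": 0.07, "dz": 0.09, "yaw": 0, "jaw": 0},
    {"dx": -0.06, "dy": 0.115, "dz": 0.11, "yaw": 0, "jaw": 0},
    {"dx": -0.07, "dy": 0.16, "dz": 0.11, "yaw": 0, "jaw": 0},
    {"dx": -0.07, "dy": 0.2, "dz": 0.11, "yaw": 0, "jaw": 0},
    {"dx": -0.07, "dy": 0.2, "dz": 0.11, "yaw": 0, "jaw": 0},
  ],
)

```text
clock: 21.85
eef_pos: [470.2, 24.8, 228.4]
tool_rot: [3.138, -0.001, 2.769]
force: [0.1, -0.0, -0.2]
width: -0.0
gripper_force: 0.0
```

```bash
python3 - <<'E' 2>/dev/null
from meas import *
from cell import *
for n in("scene","top"):
    im,d=get_image(n);np.savez(n+"4.npz",im=im,d=d)
    for b in("red","blue"):
      try: capm(n,b,im,d)
      except Exception as e: print(n,e)
s=read_state();print(s["eef_pos"],s["force"],s["clock"])
for L in(57,65):
  for phi in(.3,.35,.4,.44): print(L,phi,proj("scene",cap("blue",phi,L)).round(1),proj("top",cap("blue",phi,L)).round(1))
E
```

```text
scene red 108 284.9 189.2 [547.2 125.2 117. ] max [559.2 137.2 127.8]
scene blue 162 430.5 245.9 [ 552.9 -191.6  115.3] max [ 570.5 -179.6  126.6]
top red 70 250.5 183.8 [550.2 130.7 121.2] max [561.9 139.2 128. ]
top blue 91 407.6 183.7 [ 556.8 -186.6  119.8] max [ 572.2 -178.6  126.6]
[470.6930463   18.60242428 228.05517281] [ 0.18300016 -0.49005861 -0.32604062] 21.95
57 0.3 [427.8 246.7] [407.  186.9]
57 0.35 [428.8 246.5] [407.4 185.8]
57 0.4 [429.8 246.3] [407.8 184.8]
57 0.44 [430.5 246.2] [408.1 184. ]
65 0.3 [429.2 243.2] [408.1 185. ]
65 0.35 [430.4 242.9] [408.6 183.7]
65 0.4 [431.5 242.7] [409.  182.5]
65 0.44 [432.4 242.6] [409.3 181.6]
```

Both caps now measure in, with tops at about 127 mm. Red leans about −0.39 (off) and blue about +0.41 (on). I'll let the arm settle and hand in.

>>> arm_command(
  deltas=[
    {"dx": 0, "dy": 0, "dz": 0, "yaw": 0, "jaw": 0},
    {"dx": 0, "dy": 0, "dz": 0, "yaw": 0, "jaw": 0},
    {"dx": 0, "dy": 0, "dz": 0, "yaw": 0, "jaw": 0},
  ],
)

```text
clock: 22.25
eef_pos: [471.5, 16.3, 227.9]
tool_rot: [-3.141, -0.0, 2.755]
force: [0.2, 0.3, -0.1]
width: 0.1
gripper_force: 0.0
```

```bash
python3 -c "
from cell import *
print(finish_job())"
```

```text
the job is handed in; nothing more can be done
None
```

The job is handed in at about 22 s: by my last camera measurements red is off and sprung in, and blue is on and sprung in; the grip on the red cap slipped once mid-swing, so I finished both swings by pushing with shut fingers, and I did not re-measure the bystanders at the end.

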